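# Unscrew the cotton-bud jar

## Task

Open the round jar that is clamped in the steel holder: unscrew its lid with repeated twists until it comes free, lift it off upright, and set it down (do not drop it) right way up near the middle of the round cork mat. Leave everything else where it is.

Things in the scene. Friction and masses are not known exactly. Their poses are not given: they have to be found in the camera images.
- lid_center (a point): Centre, half-way up, of the plain aluminium screw lid on the round jar: a round cap, open below, 56 mm in outside diameter, 36 mm tall (point 18 mm above its lower rim), 70 g, fine ribs on its side. Right-hand thread: it opens anticlockwise seen from above and rises 8 mm a turn (1.27 mm per rad). Gripped with 30 to 60 N it can be turned; once free it must rise 35 mm to clear the neck.
- lid: The same lid; origin at the centre of its lower rim, z up out of its flat top. A springy seal under the lid (up to 12 N) stiffens the first part of the turn. It takes 4.1 to 5.6 rad of turning, different every time and not to be seen, before it lifts straight off; until then the thread holds it down against a pull of 10 N, with up to 2 mm of axial play. Turning further does no harm.
- jar_axis (a point): Point on the upright axis of the round glass jar at the root of its neck, 79 mm above the counter. Jar 66 mm in diameter up to 60 mm high, tapering to 45 mm at 79 mm; neck 38 mm (47 mm over the thread), its top at 112 mm, or 118 mm with the seal. At the start the lid's rim is 4 to 6 mm above this point, its top about 120 mm above the counter.
- jar: The same jar; origin on its axis on the counter. It is clamped in a steel holder, base plate 100 mm square and 4 mm thick, screwed down, with a ring of 82 mm outside diameter at 38 mm height and a small block on it: the jar neither turns nor lifts.
- mat_top (a point): Centre of the top face of a round cork mat, 110 mm in diameter and 6 mm thick, fixed on the counter; the lid is to be put here.
- cup: Bystander: pale pink plastic cup, 72 mm across, 95 mm tall. Origin at the centre of its underside.
- pump: Bystander: chunky glass bottle with a closed black pump head, 76 mm across, 147 mm tall. Origin at the centre of its underside.
- square_jar: Bystander: square glass jar, 62 mm wide, with a low round 52 mm metal top, 88 mm tall in all (a bystander, not the jar to open). Origin at the centre of its underside.
- tweezers: Bystander: steel tweezers lying flat, 95 mm long, 5 mm thick. Origin at the centre of its underside.
- toothbrush: Bystander: bamboo toothbrush lying flat, 175 mm long, up to 17 mm high. Origin at the centre of its underside.
- scrubber: Bystander: round hard silicone scrubber, 70 mm across, 23 mm tall. Origin at the centre of its underside.
Mind the look-alikes: they are no part of the job. Of the things that look like the lid, the middle-sized one is meant.

How it is judged (in metres and radians):
On the way, in this order (a step that is already met when the one before it is completed fails the run):
1. the lid is unscrewed and lifted upright clear of the jar's neck (z of lid_center in the frame of jar_axis above 0.058 m and angle between lid_center's own z axis and vertical below 0.35 rad and contact force between the fingers and lid above 0.5 N), for 0.1 s.
2. the lid stands on the cork mat while the fingers still hold it (it is set down, not dropped) (horizontal distance between lid_center and mat_top below 0.04 m and z of lid_center in the frame of mat_top below 0.026 m and contact force between the fingers and lid above 0.5 N), for 0.04 s.
At the end, for the whole second after the job is handed in: The lid stands right way up (tilt under 0.12 rad) on the cork mat, its centre within 35 mm of the mat's centre, at rest and released; the jar is left open (horizontal distance between lid_center and mat_top below 0.035 m and angle between lid_center's own z axis and vertical below 0.12 rad and z of lid_center in the frame of mat_top between 0.014 and 0.023 m and linear speed of lid below 0.02 m/s and contact force between the fingers and lid below 0.1 N); the robot touches nothing.
It fails at once if a bystander is pushed more than 30 mm away (distance of any of cup, pump, square_jar, tweezers, toothbrush, scrubber from where it was at the start of the episode above 0.03 m).
It also fails if it takes over 58 s, if anything falls off the work surface, if the arm or the gripper's body presses on something with over 40 N, if the wrist force passes 120 N, or if a joint passes its speed limit or range.

## Robot

A 6-joint arm with a two-finger parallel gripper is mounted at the origin on the work surface. World frame = base frame: x ahead of the robot, y to its left, z up, the work surface at z = 0. Lengths are in m, angles in degrees, forces in N, time in s.
With the tool pointing down it reaches from about 0.325 to 0.775 m from the base axis. Payload 9.3 kg.
Tool frame: the origin (TCP) lies at the very end of the fingers, on their centre line; the grasp point (between the pads) lies 19 mm behind it (manip.hold_point_z is the z of the grasp point in the tool frame, in m); z points along the fingers, y is the direction in which the jaws open and shut (so a half turn about z gives the same grasp; the last joint's range is limited). The gripper opens to 85 mm and grips with 20 to 120 N. Pads are 22 mm wide; open, the fingers measure 114 mm over their backs; the gripper's body (76 mm by 85 mm) begins 54 mm behind the grasp point. The pads swing forward as they close: fully open they stand 13 mm farther back than shut.
Start: joints at [-78.129, 14.817, 1.232, 76.415, 0, 81.257], TCP at [0.194, -0.515, 0.231] pointing down, gripper open.
Joint ranges: [-174.27, 174.27], [-52.1, 104.24], [-59.71, 78.15], [-110.17, 111.67], [-87.03, 83.33], [-180, 180]. Speed limits (degrees/s): [127.2, 127.2, 159.86, 180, 180, 180].

## Interface

Orientations are given as [roll, pitch, yaw] about the fixed x, y, z axes, in that order (R = Rz(yaw) Ry(pitch) Rx(roll)).
In Python, from plant import manip gives the robot as it stands.
- The arm moves only by the tool carry_out, never from a script. Its argument "deltas" is a list that holds one entry, the list of rows, each a list of 7 numbers: the shift along the tool's x, y, z in cm, then the turn, a rotation vector about the tool's x, y, z in degrees, then the finger opening in cm, from 0 to 8.54. In form: [[[tx, ty, tz, rx, ry, rz, grip], ...]]. A call has 1 to 8 rows; each row shifts and turns the commanded pose from where the row before left it, along the tool's axes as they then stand; what a row does not reach is not made up. A row lasts 1/10 s, in which the tool goes at most 50 mm and 8.59 degrees, less where a joint would pass 70% of its speed; a pose out of reach is approached as far as the arm can. A call with a gripper value outside its range is refused whole. The fingers move at their own pace and stop on an object; the grip force is fixed at half the most. Time passes only in rows, so rows that do not move let the fingers close. It gives the time, the measured TCP pose, the force and the opening at its end, in the units of the state.
- manip.get_state(): the state, without advancing time (a new reading comes with each control period).
- manip.grab_frame(name): name is "scene" or "top" or "wrist"; returns (picture, depth): 480x640x3 uint8, red, green, blue; 480x640 float32, m along the optical axis (not along the pixel's ray), 0 where there is no reading.
- manip.camera_model(name): a dict with "vfov" (degrees; the focal length in pixels is half the picture's height over the tangent of half this angle, whatever the lens; pixels are square), "cx", "cy" (the principal point, pixels), "camera_from_world" (4x4, takes a point from world to camera coordinates); the wrist camera has in their place "T_tool_cam" (4x4, takes a point from camera to tool coordinates, whose origin is the TCP and whose axes are the flange's). Camera axes: x right, y down, z forward; pixel columns grow to the right and rows downward; lengths in m; the calibration is good to about 2 mm. A picture is of the moment at which its call begins: read the wrist's pose just before it. camera_model takes no time and is no camera call.
- manip.finish_job(): hands the job in, once; it reports no verdict.
The state is a dict: "t": time; "joints": joint angles; "dq": joint speeds; "joint_efforts": joint torques, N m; "ee_pos": TCP position; "orientation": TCP orientation; "contact_force": force on the tool from outside, world axes, zero at the start; "wrist_torque": the same for the moment, N m; "grip_width": opening from 0.0 (shut) to 1.0 (fully open).
Only numpy, scipy, OpenCV 4.12 (cv2) and the standard library are available. Lean on these libraries where they do the work, as an engineer would, in place of code of your own. Each camera call takes 0.05 s, during which the arm holds its last target. There are 200 camera calls.

## Working session

There is one attempt and no reset: what is moved stays moved. The work goes in short steps, Python scripts to look and compute and a tool call to move; the robot and the scene stay as the last step left them, time stands still between calls to the robot, and variables do not carry over. Pictures are saved under pics/ and viewed, about 8 in all and at most 12, crops included, and the job is handed in when it is done.

Besides the shell and the picture viewer there is one more tool, called after ">>>" by a JSON object that holds its "name" and its "arguments". carry_out: Moves the arm, as the interface text tells. Its arguments: {"type":"object","properties":{"deltas":{"type":"array"}},"required":["deltas"]}

```bash
mkdir -p pics; ls; cat > h.py <<'E'
import numpy as np, cv2
from plant import manip
def cam(n):
    m=manip.camera_model(n); f=240/np.tan(np.radians(m["vfov"])/2); return m,f
def px2w(n,d,u,v,z=None):
    m,f=cam(n); T=np.linalg.inv(np.array(m["camera_from_world"]))
    r=np.array([(u-m["cx"])/f,(v-m["cy"])/f,1])
    if z is not None:
        w=T[:3,:3]@r; s=(z-T[2,3])/w[2]
    else: s=d
    return T[:3,:3]@(r*s)+T[:3,3]
E
python3 - <<'E'
from h import *
print(manip.get_state())
for n in("scene","top"):
    p,d=manip.grab_frame(n); np.savez(n,p=p,d=d); cv2.imwrite(f"pics/{n}.png",p[:,:,::-1])
    m,f=cam(n);print(n,f,m["cx"],m["cy"],np.linalg.inv(m["camera_from_world"]).round(3))
print(manip.hold_point_z)
E
```

```text
pics
{'t': 0.0, 'joints': array([-7.81285695e+01,  1.48500627e+01,  1.18971311e+00,  7.64142640e+01,
        7.69036701e-04,  8.12576119e+01]), 'dq': array([-0.00434809, -0.02124907, -0.06345353,  0.06951293, -0.02103834,
       -0.08419895]), 'joint_efforts': array([-1.20466339e-03, -5.55638194e+01,  3.44530821e+01,  1.37949092e-02,
       -3.25092551e-04, -8.56285197e-06]), 'ee_pos': array([ 0.19358835, -0.5145139 ,  0.23067247]), 'orientation': array([-1.79926370e+02, -1.21007855e-02,  2.06138104e+01]), 'contact_force': array([-0.34850538,  0.66223947, -0.57482707]), 'wrist_torque': array([ 0.04316524, -0.01023817,  0.05782056]), 'grip_width': 0.9977962470227046}
scene 545.1496907657232 321.40633369599516 243.51466515347812 [[-0.722  0.581 -0.374  0.978]
 [ 0.691  0.604 -0.396  0.424]
 [-0.005 -0.545 -0.838  0.966]
 [ 0.     0.     0.     1.   ]]
top 591.8489745693751 306.13895852369643 238.7751574647576 [[-6.000e-03 -9.990e-01  4.800e-02  5.360e-01]
 [-1.000e+00  5.000e-03 -2.000e-03 -1.200e-02]
 [ 1.000e-03 -4.800e-02 -9.990e-01  1.438e+00]
 [ 0.000e+00  0.000e+00  0.000e+00  1.000e+00]]
-0.0187
```

View pics/scene.png

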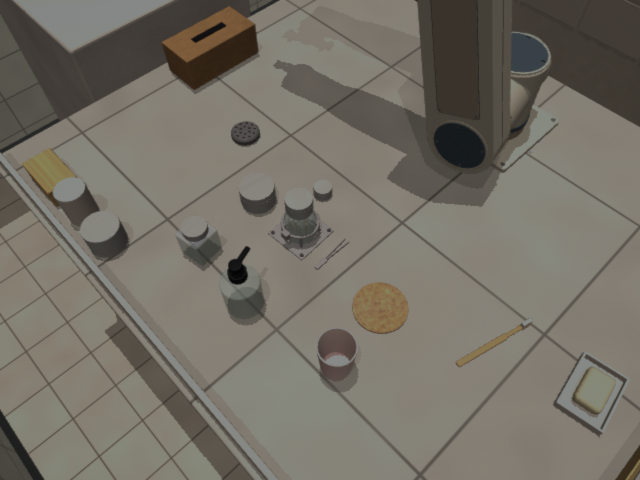

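View pics/top.png

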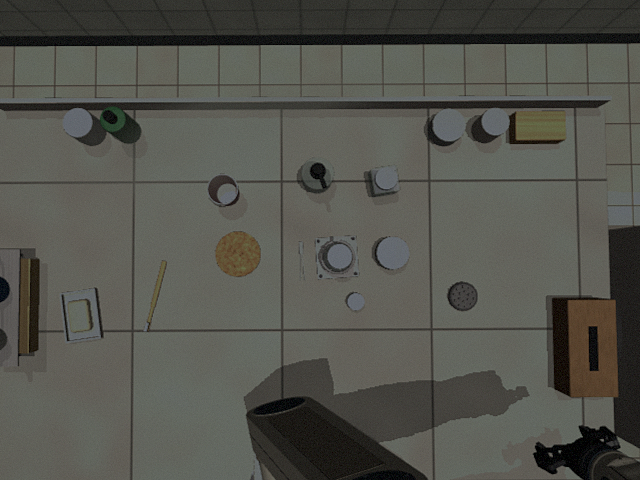

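The jar with its lid is at about (339,255) in the top view. The holder plate is centred near (337,257), a larger lookalike is at (392,252), a smaller one at (355,301), and the cork mat at (238,254).

```bash
cat > m.py <<'E'
from h import *
for n,boxes in (("top",{"lid":(315,230,362,280,.105,.135),"mat":(205,222,272,286,.003,.02),"big":(370,232,415,272,.02,.2),"small":(343,290,368,312,.01,.2)}),
  ("scene",{"lid":(275,180,325,225,.112,.135),"mat":(345,275,415,340,.002,.02)})):
    z=np.load(n+".npz"); d=z["d"]; m,f=cam(n)
    v,u=np.mgrid[:480,:640]; T=np.linalg.inv(m["camera_from_world"])
    P=np.stack([(u-m["cx"])/f*d,(v-m["cy"])/f*d,d],-1)@T[:3,:3].T+T[:3,3]
    for k,(a,b,c,e,lo,hi) in boxes.items():
        q=P[b:e,a:c].reshape(-1,3); dd=d[b:e,a:c].ravel(); q=q[(dd>0)&(q[:,2]>lo)&(q[:,2]<hi)]
        if k=="mat":
            hsv=cv2.cvtColor(z["p"],cv2.COLOR_RGB2HSV)[b:e,a:c,1].ravel(); vv,uu=np.where((hsv>110).reshape(e-b,c-a))
            (cx,cy),r=cv2.minEnclosingCircle(np.stack([uu,vv],1).astype(np.float32)) if len(uu) else ((0,0),0)
            print(n,"mat colour",a+uu.mean(),b+vv.mean(),r,px2w(n,0,a+uu.mean(),b+vv.mean(),z=.006).round(4))
        if len(q):
            (cx,cy),r=cv2.minEnclosingCircle(q[:,:2].astype(np.float32))
            print(n,k,len(q),q.mean(0).round(4),"circ",round(cx,4),round(cy,4),round(r,4),np.percentile(q[:,2],[5,50,95]).round(4))
E
python3 m.py
```

```text
top lid 490 [ 0.5612 -0.0877  0.1185] circ 0.5609 -0.0877 0.0281 [0.1139 0.1186 0.1228]
top mat colour 237.1488789237668 253.72017937219732 22.224679946899414 [0.5697 0.1529 0.006 ]
top mat 1517 [0.5697 0.1512 0.0061] circ 0.5701 0.1496 0.1062 [0.0033 0.0057 0.0102]
top big 899 [ 0.5699 -0.216   0.0483] circ 0.57 -0.2171 0.0395 [0.042  0.0491 0.0537]
top small 242 [ 0.4556 -0.1307  0.0256] circ 0.4555 -0.1311 0.0208 [0.019  0.0259 0.0305]
scene lid 554 [ 0.5614 -0.0826  0.1191] circ 0.5596 -0.0844 0.0294 [0.1149 0.1192 0.1221]
scene mat colour 382.30408340573416 309.1572545612511 26.94614028930664 [0.5699 0.1625 0.006 ]
scene mat 2549 [0.5689 0.1559 0.0057] circ 0.5607 0.153 0.0904 [0.0024 0.0057 0.009 ]
```

>>> {"name": "carry_out", "arguments": {"deltas": [[[0,0,0,0,0,7.1,8.5],[0,0,0,0,0,7.1,8.5],[0,0,0,0,0,7.1,8.5],[2.58,-3.09,0,0,0,0,8.5],[2.58,-3.09,0,0,0,0,8.5],[2.58,-3.09,0,0,0,0,8.5],[2.58,-3.09,0,0,0,0,8.5],[2.58,-3.09,0,0,0,0,8.5]]]}}

```text
t: 0.9
ee_pos: [0.3252, -0.3604, 0.2311]
orientation: [-180.0, 0.0, -0.7]
contact_force: [-0.2, 0.4, -0.0]
grip_width: 0.999
```

>>> {"name": "carry_out", "arguments": {"deltas": [[[2.58,-3.09,0,0,0,0,8.5],[2.58,-3.09,0,0,0,0,8.5],[2.58,-3.09,0,0,0,0,8.5],[2.58,-3.09,0,0,0,0,8.5],[2.58,-3.09,0,0,0,0,8.5],[2.58,-3.09,0,0,0,0,8.5],[2.58,-3.09,0,0,0,0,8.5],[2.58,-3.09,0,0,0,0,8.5]]]}}

```text
t: 1.7
ee_pos: [0.5346, -0.1155, 0.231]
orientation: [-180.0, 0.0, -0.7]
contact_force: [-0.4, -0.2, -0.2]
grip_width: 0.998
```

>>> {"name": "carry_out", "arguments": {"deltas": [[[2.58,-3.09,0,0,0,0,8.5],[0,0,0,0,0,0,8.5],[0,0,0,0,0,0,8.5]]]}}

```text
t: 2.0
ee_pos: [0.5601, -0.0857, 0.2306]
orientation: [-180.0, 0.1, -0.6]
contact_force: [0.2, -0.9, 0.3]
grip_width: 0.998
```

```bash
cat > w.py <<'E'
import sys
from h import *
from scipy.spatial.transform import Rotation as Ro
def wrist(name,lo,hi,R=.06):
    s=manip.get_state(); p,d=manip.grab_frame("wrist"); cv2.imwrite(f"pics/{name}.png",p[:,:,::-1])
    m,f=cam("wrist"); T=np.eye(4); T[:3,:3]=Ro.from_euler("xyz",s["orientation"],degrees=True).as_matrix(); T[:3,3]=s["ee_pos"]; T=T@np.array(m["T_tool_cam"])
    v,u=np.mgrid[:480,:640]; P=np.stack([(u-m["cx"])/f*d,(v-m["cy"])/f*d,d],-1)@T[:3,:3].T+T[:3,3]
    print("t",s["t"],"tcp",s["ee_pos"].round(4),s["orientation"].round(2),"q",s["joints"].round(1),"F",s["contact_force"].round(1),"g",s["grip_width"]); print("Ttc",np.array(m["T_tool_cam"]).round(3).tolist())
    return P,d,p
if __name__=="__main__":
    P,d,p=wrist("w1",0,0)
    k=(d>0)&(P[...,2]>.112)&(P[...,2]<.13)&(np.hypot(P[...,0]-.561,P[...,1]+.086)<.045)
    q=P[k]; c=cv2.minEnclosingCircle(q[:,:2].astype(np.float32)); print(len(q),q.mean(0).round(4),c,np.percentile(q[:,2],[5,50,95]).round(4))
    vv,uu=np.where(k); print("px",uu.min(),uu.max(),vv.min(),vv.max())
E
python3 w.py
```

```text
t 2.0 tcp [ 0.5601 -0.0857  0.2306] [-1.7999e+02  8.0000e-02 -5.7000e-01] q [-17.2  16.5   3.5  77.1  -0.  163.4] F [ 0.2 -0.9  0.3] g 0.9983689066175349
Ttc [[0.0, -0.96, -0.278, 0.072], [1.0, 0.0, -0.001, -0.001], [0.001, -0.278, 0.96, -0.142], [0.0, 0.0, 0.0, 1.0]]
4768 [ 0.5629 -0.085   0.1187] ((0.5617992877960205, -0.08489757776260376), 0.0279777180403471) [0.1175 0.1187 0.1198]
px 284 362 197 274
```

View pics/w1.png

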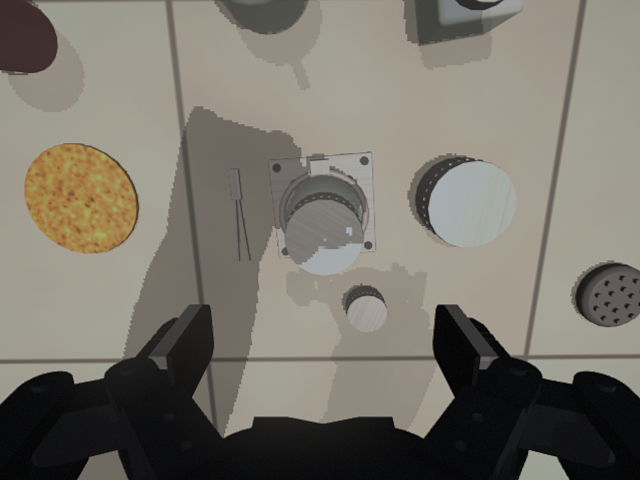

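The wrist view shows the lid top at (324,234), which gives (0.562, -0.085) with a radius of 28 mm and a top at 0.119, all as expected. I'll wind joint 6 to about 172°, centre over the lid and descend.

>>> {"name": "carry_out", "arguments": {"deltas": [[[0.2,-0.08,0,0,0,0,8.5],[0,0,2.0,0,0,4.25,8.5],[0,0,3.0,0,0,4.25,8.5],[0,0,3.0,0,0,0,8.5],[0,0,3.0,0,0,0,8.5],[0,0,2.5,0,0,0,8.5],[0,0,1.5,0,0,0,8.5],[0,0,0,0,0,0,8.5]]]}}

```text
t: 2.85
ee_pos: [0.5604, -0.0865, 0.0795]
orientation: [-180.0, 0.2, -9.3]
contact_force: [-0.2, -1.0, -0.5]
grip_width: 0.995
```

>>> {"name": "carry_out", "arguments": {"deltas": [[[0,0,0,0,0,0,7.0],[0,0,0,0,0,0,6.0],[0,0,0,0,0,0,5.0],[0,0,0,0,0,0,5.0],[0,0,0,0,0,0,4.0],[0,0,0,0,0,0,4.0]]]}}

```text
t: 3.45
ee_pos: [0.5626, -0.0864, 0.0829]
orientation: [179.9, -0.1, -9.2]
contact_force: [-1.7, -2.2, 6.7]
grip_width: 0.641
```

```bash
python3 -c "
from h import *
print(manip.get_state())"
```

```text
{'t': 3.45, 'joints': array([-1.71496723e+01,  2.12830830e+01, -1.18239679e+01,  5.67418262e+01,
       -4.98245203e-02,  1.72047730e+02]), 'dq': array([-0.07340133, -0.05842398, -0.07217652, -0.05842043, -0.07675178,
        0.00401785]), 'joint_efforts': array([ 1.41778383e+00, -5.71632314e+01,  2.91555959e+01, -4.38917829e-01,
        7.25494623e-01,  4.38226713e-02]), 'ee_pos': array([ 0.56258935, -0.08638731,  0.08287188]), 'orientation': array([ 1.79929747e+02, -1.42776511e-01, -9.19738099e+00]), 'contact_force': array([-1.74579979, -2.18460371,  6.72702492]), 'wrist_torque': array([-0.43739792,  0.38319097,  0.02244333]), 'grip_width': 0.6408258790540944}
```

>>> {"name": "carry_out", "arguments": {"deltas": [[[0,0,-0.01,0,0,-5,3.0],[0,0,-0.02,0,0,-7,3.0],[0,0,-0.02,0,0,-7,3.0],[0,0,-0.02,0,0,-7,3.0],[0,0,-0.02,0,0,-7,3.0],[0,0,-0.02,0,0,-7,3.0]]]}}

```text
t: 4.05
ee_pos: [0.5629, -0.0858, 0.0838]
orientation: [179.9, -0.1, 31.1]
contact_force: [1.3, 2.2, 3.6]
grip_width: 0.644
```

```bash
python3 -c "
from h import *
print(manip.get_state())"
```

```text
{'t': 4.05, 'joints': array([-1.71253989e+01,  2.12521221e+01, -1.17297911e+01,  5.68659086e+01,
        2.81249881e-02,  1.31773578e+02]), 'dq': array([ 2.18376485e-01, -7.28086095e-02,  2.03053470e-02,  4.40881731e-01,
        1.85701164e-01, -6.96292885e+01]), 'joint_efforts': array([ -0.76722711, -58.69035602,  29.50691342,  -0.07085293,
        -0.46611629,   1.88795306]), 'ee_pos': array([ 0.56287116, -0.085805  ,  0.08375086]), 'orientation': array([ 1.79905244e+02, -1.22354512e-01,  3.11011619e+01]), 'contact_force': array([1.2830319 , 2.17676312, 3.55547962]), 'wrist_torque': array([ 0.33702951, -0.02715123, -0.09718256]), 'grip_width': 0.6439336111092913}
```

>>> {"name": "carry_out", "arguments": {"deltas": [[[0,0,-0.02,0,0,-8,3.0],[0,0,-0.02,0,0,-8,3.0],[0,0,-0.02,0,0,-8,3.0],[0,0,-0.02,0,0,-8,3.0],[0,0,-0.02,0,0,-8,3.0],[0,0,-0.02,0,0,-8,3.0],[0,0,-0.02,0,0,-8,3.0],[0,0,-0.02,0,0,-8,3.0]]]}}

```text
t: 4.85
ee_pos: [0.5612, -0.0845, 0.0845]
orientation: [-180.0, -0.1, 95.2]
contact_force: [-5.1, 7.2, 1.1]
grip_width: 0.647
```

>>> {"name": "carry_out", "arguments": {"deltas": [[[0,0,-0.02,0,0,-8,3.0],[0,0,-0.02,0,0,-8,3.0],[0,0,-0.02,0,0,-8,3.0],[0,0,-0.02,0,0,-8,3.0],[0,0,-0.02,0,0,-8,3.0],[0,0,-0.02,0,0,-8,3.0],[0,0,-0.02,0,0,-8,3.0],[0,0,-0.02,0,0,-8,3.0]]]}}

```text
t: 5.65
ee_pos: [0.5594, -0.0849, 0.0852]
orientation: [-180.0, -0.3, 159.1]
contact_force: [-10.0, 1.4, -1.0]
grip_width: 0.645
```

```bash
python3 -c "
from h import *
print(manip.get_state())"
```

```text
{'t': 5.65, 'joints': array([-1.71214834e+01,  2.11384574e+01, -1.16713830e+01,  5.74824690e+01,
       -1.09135824e-02,  3.73295576e+00]), 'dq': array([-7.73710548e-02, -1.63565458e-01,  1.88854942e-01,  3.67795009e-01,
       -1.86594274e-01, -7.94136003e+01]), 'joint_efforts': array([  0.11856975, -61.23660564,  36.79765821,  -3.83352667,
         0.414423  ,   2.16388911]), 'ee_pos': array([ 0.55938777, -0.08490178,  0.08522657]), 'orientation': array([-179.97007823,   -0.29097875,  159.14551269]), 'contact_force': array([-10.0372582 ,   1.36394034,  -1.03380045]), 'wrist_torque': array([ 0.28347626,  2.01413865, -0.13996613]), 'grip_width': 0.6450900471751276}
```

>>> {"name": "carry_out", "arguments": {"deltas": [[[0,0,-0.025,0,0,-8,3.0],[0,0,-0.025,0,0,-8,3.0],[0,0,-0.025,0,0,-8,3.0],[0,0,-0.025,0,0,-8,3.0],[0,0,-0.025,0,0,-8,3.0],[0,0,-0.025,0,0,-8,3.0],[0,0,-0.025,0,0,-8,3.0],[0,0,-0.025,0,0,-8,3.0]]]}}

```text
t: 6.45
ee_pos: [0.5593, -0.0865, 0.0872]
orientation: [179.9, -0.3, -136.9]
contact_force: [-11.3, -6.8, -1.5]
grip_width: 0.644
```

>>> {"name": "carry_out", "arguments": {"deltas": [[[0,0,-0.025,0,0,-8,3.0],[0,0,-0.025,0,0,-8,3.0],[0,0,-0.025,0,0,-8,3.0],[0,0,-0.025,0,0,-8,3.0],[0,0,-0.025,0,0,-8,3.0],[0,0,-0.025,0,0,-8,3.0],[0,0,-0.025,0,0,-8,3.0],[0,0,-0.025,0,0,-8,3.0]]]}}

```text
t: 7.25
ee_pos: [0.5606, -0.087, 0.0895]
orientation: [179.8, -0.1, -72.9]
contact_force: [-3.9, -7.1, -4.4]
grip_width: 0.643
```

>>> {"name": "carry_out", "arguments": {"deltas": [[[0,0,-0.025,0,0,-8,3.0],[0,0,-0.025,0,0,-8,3.0],[0,0,-0.025,0,0,-8,3.0],[0,0,-0.025,0,0,-8,3.0],[0,0,-0.025,0,0,-8,3.0],[0,0,0,0,0,-4,3.0],[0,0,0,0,0,0,3.0]]]}}

```text
t: 7.95
ee_pos: [0.5623, -0.0861, 0.0915]
orientation: [180.0, -0.1, -29.1]
contact_force: [0.0, -2.2, -0.8]
grip_width: 0.644
```

```bash
python3 -c "
from h import *
print(manip.get_state())"
```

```text
{'t': 7.95, 'joints': array([-1.71429375e+01,  2.08948628e+01, -1.10386883e+01,  5.79982888e+01,
       -2.49380957e-02, -1.68000070e+02]), 'dq': array([ 0.06461962,  0.06772543, -0.00876052, -0.13971787, -0.15844699,
        5.02290231]), 'joint_efforts': array([  1.05706774, -60.55776358,  30.59942722,   0.36000263,
         0.52470071,  -1.10574067]), 'ee_pos': array([ 0.562258  , -0.08608189,  0.09150038]), 'orientation': array([ 1.79989778e+02, -7.18554353e-02, -2.91428759e+01]), 'contact_force': array([ 0.02203912, -2.22159317, -0.84362582]), 'wrist_torque': array([-0.44635473, -0.05785559,  0.0480381 ]), 'grip_width': 0.6439661410514443}
```

>>> {"name": "carry_out", "arguments": {"deltas": [[[0,0,-0.15,0,0,0,3.0],[0,0,-0.15,0,0,0,3.0],[0,0,-0.15,0,0,0,3.0],[0,0,0,0,0,0,3.0]]]}}

```text
t: 8.35
ee_pos: [0.5621, -0.0859, 0.0956]
orientation: [180.0, -0.0, -29.2]
contact_force: [-0.9, -2.9, -0.6]
grip_width: 0.647
```

>>> {"name": "carry_out", "arguments": {"deltas": [[[0,0,-0.5,0,0,0,3.0],[0,0,-1.5,0,0,0,3.0],[0,0,-2,0,0,0,3.0],[0,0,-2,0,0,0,3.0],[0,0,-2,0,0,0,3.0],[0,0,-2,0,0,0,3.0],[0,0,-1,0,0,0,3.0],[0,0,0,0,0,0,3.0]]]}}

```text
t: 9.15
ee_pos: [0.5625, -0.0856, 0.2067]
orientation: [-179.9, -0.1, -29.2]
contact_force: [0.6, 0.1, 0.1]
grip_width: 0.648
```

```bash
cat > w2.py <<'E'
import sys
from w import *
P,d,p=wrist(sys.argv[1],0,0)
s=cv2.cvtColor(p,cv2.COLOR_RGB2HSV)
k=(d>0)&(s[...,1]>100)&(abs(P[...,2])<.03)&(np.hypot(P[...,0]-.57,P[...,1]-.153)<.08)
if k.any():
    q=P[k]; print("mat",len(q),q.mean(0).round(4),cv2.minEnclosingCircle(q[:,:2].astype(np.float32)),np.median(q[:,2]))
E
python3 w2.py w2
```

```text
t 9.15 tcp [ 0.5625 -0.0856  0.2067] [-1.7994e+02 -1.3000e-01 -2.9170e+01] q [ -17.1   17.     0.8   73.6    0.  -167.9] F [0.6 0.1 0.1] g 0.648359497141735
Ttc [[0.0, -0.96, -0.279, 0.071], [1.0, 0.0, -0.001, -0.001], [0.001, -0.279, 0.96, -0.142], [0.0, 0.0, 0.0, 1.0]]
mat 7796 [0.5752 0.1509 0.0054] ((0.5699609518051147, 0.1542355865240097), 0.05587385967373848) 0.005489204895412353
```

View pics/w2.png

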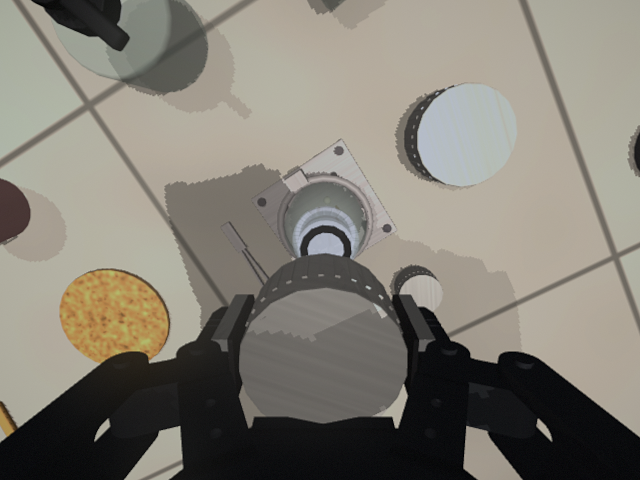

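The lid is held level at (323,355) and the open jar neck is visible at (325,240). The mat at (115,317) measures (0.570, 0.154). Next I carry the lid across.

>>> {"name": "carry_out", "arguments": {"deltas": [[[-0.7,-1.3,0,0,0,0,3.0],[-1.4,-2.7,0,0,0,0,3.0],[-1.7,-3.3,0,0,0,0,3.0],[-1.7,-3.3,0,0,0,0,3.0],[-1.7,-3.3,0,0,0,0,3.0],[-1.7,-3.3,0,0,0,0,3.0],[-1.4,-2.7,0,0,0,0,3.0],[-0.7,-1.3,0,0,0,0,3.0]]]}}

```text
t: 10.0
ee_pos: [0.5684, 0.156, 0.2041]
orientation: [180.0, 0.1, -29.0]
contact_force: [-0.1, -0.6, -0.0]
grip_width: 0.645
```

>>> {"name": "carry_out", "arguments": {"deltas": [[[0,0,0,0,0,0,3.0],[0,0,0,0,0,0,3.0]]]}}

```text
t: 10.2
ee_pos: [0.569, 0.1529, 0.2047]
orientation: [179.9, 0.0, -29.2]
contact_force: [0.6, -1.1, -1.0]
grip_width: 0.644
```

```bash
cat >> w2.py <<'E'
t=manip.get_state()["ee_pos"]
k=(d>0)&(np.hypot(P[...,0]-t[0],P[...,1]-t[1])<.03)&(abs(P[...,2]-t[2]-.036)<.012)
q=P[k]
if len(q): print("lid top rel tcp",(q.mean(0)-t).round(4),np.percentile(q[:,2]-t[2],[5,50,95]).round(4)); A=np.c_[q[:,:2]-t[:2],np.ones(len(q))]; print("slope",np.linalg.lstsq(A,q[:,2],rcond=None)[0][:2].round(3))
E
python3 w2.py w3
```

```text
t 10.2 tcp [0.569  0.1529 0.2047] [ 1.7994e+02  5.0000e-02 -2.9150e+01] q [   6.9   19.2    3.6   74.5   -0.  -144. ] F [ 0.6 -1.1 -1. ] g 0.6436022158219291
Ttc [[0.0, -0.96, -0.279, 0.071], [1.0, 0.0, -0.001, -0.001], [0.001, -0.279, 0.96, -0.142], [0.0, 0.0, 0.0, 1.0]]
mat 10004 [0.5751 0.1522 0.0054] ((0.5698338747024536, 0.15393200516700745), 0.05559594929218292) 0.005382746153098444
lid top rel tcp [ 0.0032 -0.0008  0.0351] [0.0292 0.0355 0.0367]
slope [-0.057  0.024]
```

>>> {"name": "carry_out", "arguments": {"deltas": [[[0,0,2,0,0,0,3.0],[0,0,3,0,0,0,3.0],[0,0,3,0,0,0,3.0],[0,0,3,0,0,0,3.0],[0,0,3,0,0,0,3.0],[0,0,2.5,0,0,0,3.0],[0,0,1.5,0,0,0,3.0],[0,0,0.5,0,0,0,3.0]]]}}

```text
t: 11.05
ee_pos: [0.5684, 0.1515, 0.0186]
orientation: [179.9, 0.1, -29.3]
contact_force: [-0.1, 0.1, -1.0]
grip_width: 0.643
```

>>> {"name": "carry_out", "arguments": {"deltas": [[[0,0,0,0,0,0,3.0],[0,0,0,0,0,0,3.0]]]}}

```text
t: 11.25
ee_pos: [0.57, 0.1525, 0.0212]
orientation: [-180.0, -0.1, -29.2]
contact_force: [0.3, 0.1, -1.3]
grip_width: 0.647
```

>>> {"name": "carry_out", "arguments": {"deltas": [[[0,0,0.4,0,0,0,3.0],[0,0,0.4,0,0,0,3.0],[0,0,0.3,0,0,0,3.0],[0,0,0.1,0,0,0,3.0],[0,0,0.1,0,0,0,3.0],[0,0,0,0,0,0,3.0]]]}}

```text
t: 11.85
ee_pos: [0.5693, 0.153, 0.0072]
orientation: [180.0, 0.0, -29.2]
contact_force: [-0.2, -0.3, -0.6]
grip_width: 0.647
```

>>> {"name": "carry_out", "arguments": {"deltas": [[[0,0,0.1,0,0,0,3.0],[0,0,0.05,0,0,0,3.0],[0,0,0,0,0,0,3.0]]]}}

```text
t: 12.15
ee_pos: [0.5693, 0.153, 0.0058]
orientation: [-180.0, 0.0, -29.2]
contact_force: [-0.3, 0.2, -0.7]
grip_width: 0.643
```

>>> {"name": "carry_out", "arguments": {"deltas": [[[0,0,0.1,0,0,0,3.0],[0,0,0,0,0,0,3.0]]]}}

```text
t: 12.35
ee_pos: [0.5694, 0.153, 0.0056]
orientation: [-180.0, -0.0, -29.2]
contact_force: [-2.9, -0.2, 7.3]
grip_width: 0.643
```

>>> {"name": "carry_out", "arguments": {"deltas": [[[0,0,0.1,0,0,0,3.0],[0,0,0,0,0,0,3.0]]]}}

```text
t: 12.55
ee_pos: [0.5694, 0.153, 0.0056]
orientation: [-180.0, -0.1, -29.2]
contact_force: [-6.3, -0.2, 16.9]
grip_width: 0.648
```

The lid is down on the mat: the upward force rises while the height stays at 0.0056. I'll take off the pressure and release.

>>> {"name": "carry_out", "arguments": {"deltas": [[[0,0,-0.15,0,0,0,3.0],[0,0,0,0,0,0,3.0],[0,0,0,0,0,0,5.8],[0,0,0,0,0,0,6.5],[0,0,0,0,0,0,7.5],[0,0,0,0,0,0,8.5],[0,0,0,0,0,0,8.5],[0,0,0,0,0,0,8.5]]]}}

```text
t: 13.35
ee_pos: [0.5693, 0.153, 0.0053]
orientation: [-180.0, 0.0, -29.2]
contact_force: [-0.7, 0.3, -0.1]
grip_width: 0.997
```

>>> {"name": "carry_out", "arguments": {"deltas": [[[0,0,0,0,0,0,8.5],[0,0,-1,0,0,0,8.5],[0,0,-2,0,0,0,8.5],[0,0,-3,0,0,0,8.5],[0,0,-3,0,0,0,8.5],[0,0,-3,0,0,0,8.5],[0,0,-3,0,0,0,8.5],[0,0,-2,0,0,0,8.5]]]}}

```text
t: 14.15
ee_pos: [0.5697, 0.1531, 0.1786]
orientation: [-179.9, -0.1, -29.2]
contact_force: [0.3, 0.6, 0.5]
grip_width: 0.993
```

>>> {"name": "carry_out", "arguments": {"deltas": [[[-2,0,0,0,0,0,8.5],[-2,0,0,0,0,0,8.5],[0,0,0,0,0,0,8.5],[0,0,0,0,0,0,8.5]]]}}

```text
t: 14.55
ee_pos: [0.5345, 0.1726, 0.1762]
orientation: [-180.0, -0.1, -29.1]
contact_force: [0.7, 0.7, -0.2]
grip_width: 0.993
```

```bash
cat > w4.py <<'E'
from w import *
P,d,p=wrist("w4",0,0)
k=(d>0)&(np.hypot(P[...,0]-.57,P[...,1]-.153)<.06)&(P[...,2]>.036)&(P[...,2]<.06)
q=P[k]; A=np.c_[q[:,:2],np.ones(len(q))]
print(len(q),q.mean(0),cv2.minEnclosingCircle(q[:,:2].astype(np.float32)),np.percentile(q[:,2],[5,50,95]),np.linalg.lstsq(A,q[:,2],rcond=None)[0])
E
python3 w4.py
```

```text
t 14.55 tcp [0.5345 0.1726 0.1762] [-1.7996e+02 -6.0000e-02 -2.9150e+01] q [   9.3   17.1   -3.6   69.2   -0.  -141.5] F [ 0.7  0.7 -0.2] g 0.9928406789726283
Ttc [[0.0, -0.96, -0.279, 0.071], [1.0, 0.0, -0.001, -0.001], [0.001, -0.279, 0.96, -0.142], [0.0, 0.0, 0.0, 1.0]]
4489 [0.56951565 0.15466424 0.04139711] ((0.568788468837738, 0.15497781336307526), 0.02791222743690014) [0.04020645 0.04141149 0.04254161] [0.00035706 0.00062707 0.04109678]
```

View pics/w4.png

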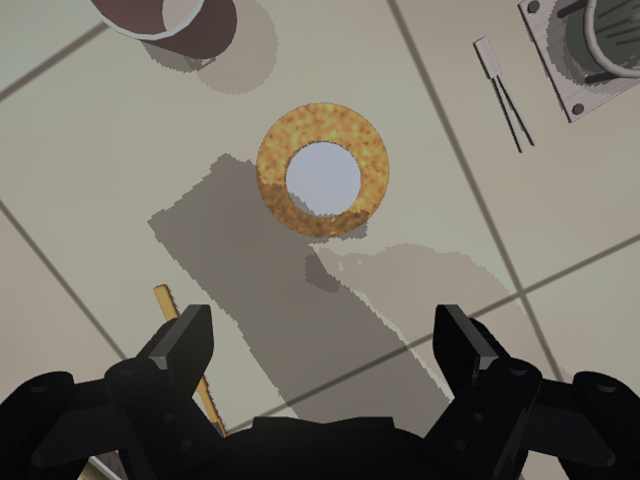

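The lid stands flat on the mat. Its top is at (323,178), 41.4 mm high with zero slope, and about 1–2 mm from the mat's centre. The gripper is clear of it.

```bash
python3 -c "
from plant import manip
print(manip.finish_job())"
```

```text
the job is handed in; nothing more can be done
None
```

I unscrewed the lid, lifted it straight off and set it down right way up on the cork mat. The job was handed in at about 14.6 s of the 58 s allowed; no verdict was reported.

- **Unscrewing:** I gripped the lid with the last joint wound to its end and turned it about 340° anticlockwise in one long twist, not several short ones. It then came up with no resistance.
- **Setting down:** The lid was still gripped when it touched the mat, and the upward force rose to about 17 N. I eased off, opened the fingers and moved clear.
- **Last checks:** The last wrist picture and depth reading put the lid's top at 41.4 mm (expected 42) and level. Its centre is about 1–2 mm from the mat's centre. The gripper was open with no contact force, and the jar was seen open after the lift.
- **Disagreements:**
  - The scene camera's mat position was 4–9 mm off in y from the top and wrist cameras, so I used the top and wrist ones.
  - The grip was about 1.6 mm off-centre, which gave up to 13 N sideways while twisting.
- **Not checked:** I did not re-measure the other objects at the end. I saw no sign of touching any of them.

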